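Close and clamp the loaded balm case

ROBOT

A 6-joint arm with a two-finger parallel gripper is mounted at the origin on a cart in front of the work surface, level with it; the furniture and walls round the work are solid. World frame = base frame: x ahead of the robot, y to its left, z up, the work surface at z = 0. Lengths are in m, angles in rad, forces in N, time in s.
With the tool pointing down it reaches from about 0.35 to 0.85 m from the base axis. Payload 8.1 kg.
Tool frame: the origin (TCP) lies at the very end of the fingers, on their centre line; the grasp point (between the pads) lies robot.hold_point_z behind it (robot.hold_point_z is the distance from the TCP to the grasp point, in m); z points along the fingers, y is the direction in which the jaws open and shut (so a half turn about z gives the same grasp; the last joint's range is limited). The gripper opens to 93 mm and grips with 3 to 60 N. Pads are 15 mm wide; open, the fingers measure 128 mm over their backs; the gripper's body (75 mm by 188 mm) begins 65 mm behind the grasp point.
Start: joints at [-1.34, 0.13, 1.488, -0, 1.523, -0.085], TCP at [0.186, -0.57, 0.219] pointing down, gripper open.
Joint ranges: [-2.96, 2.96], [-0.89, 2.26], [0.02, 2.5], [-1.34, 4.48], [0, 2.73], [-2.66, 2.66]. Speed limits (rad/s): [2.39, 2.39, 2.79, 3.14, 3.14, 3.14].

INTERFACE

Orientations are given as a rotation vector (axis times angle).
In Python, from plant import robot, cams gives the robot as it stands. The module is installed in compiled form; this text tells all that it offers.
- The arm moves only by the tool step_arm, never from a script. Its argument "deltas" is a list of rows, each an object with "offset": the shift along the tool's x, y, z in cm, a list of three; "roll": the turn about the tool's z in rad. In form: [{"offset": [x, y, z], "roll": roll}, ...]. A call has 1 to 12 rows; each row shifts and turns the commanded pose from where the row before left it, along the tool's axes as they then stand; what a row does not reach is not made up. A row lasts 1/8 s, in which the tool goes at most 62.5 mm and 10.7 degrees, less where a joint would pass 70% of its speed; a pose out of reach is approached as far as the arm can. A call with a gripper value outside its range is refused whole. "fingers" is the finger opening in cm, from 0 to 9.3, set as the call begins (left out, the last holds). The fingers move at their own pace and stop on an object; "grip_force" is the grip in N (left out, the last holds). Time passes only in rows, so rows that do not move let the fingers close. It gives the time, the measured TCP pose, the force and the opening at its end, in the units of the state.
- robot.read_state(): the state, without advancing time (a new reading comes with each control period).
- cams.read_camera(name): name is "side" or "top" or "wrist"; returns a dict with "pixels" (384x512x3 uint8, red, green, blue), "fx", "fy", "cx", "cy" (pixels), "extrinsics" (4x4, takes a point from world to camera coordinates). Camera axes: x right, y down, z forward; pixel columns grow to the right and rows downward; lengths in m; the calibration is good to about 2 mm. A picture is of the moment at which its call begins. There is no depth.
- robot.close_job(): hands the job in, once; it reports no verdict.
Trained networks look in a picture, given as the dict that the camera call returned (one of the last four; its "shot" number tells which), for a name from the list of things; names that differ only in an ending like _2 or _b are one class to them, and where a whole thing is asked for, a point or a joint stands for the part that bears it (a point fixed in the world has none). Each returns a list of dicts, best first, with "score" (0 to 1); they miss things now and then, are a little off and sometimes report something else, mostly with a low value. They report only what shows in the picture. A call takes as long as a camera call.
- cams.boxes_of(picture, thing): "xy" ([column, row] in pixels, amid what is visible of it).
- cams.silhouettes(picture, thing): "mask" (384x512 bool, what is visible of it) and "xy" ([column, row] in pixels, amid what is visible of it).
- cams.pinpoint(picture, thing): "xy" ([column, row] in pixels: a listed point, or the origin of a listed thing).
The state is a dict: "t": time; "q": joint angles; "dq": joint speeds; "joint_torque": joint torques, N m; "tool_pos": TCP position; "orientation": TCP orientation; "force": force on the tool from outside, world axes, zero at the start; "wrist_torque": the same for the moment, N m; "opening": finger opening in m.
Only numpy, scipy, OpenCV 4.12 (cv2) and the standard library are available. Lean on these libraries where they do the work, as an engineer would, in place of code of your own. Each camera call takes 0.05 s, during which the arm holds its last target. There are 200 camera calls.

TASK

The case of balm tins is loaded: close it up. Tuck the loose blue metal lid's rear edge under the steel lip at the back of the case while the clamp is still open, lay the lid down level with its handle crosswise, then swing the red clamp over all the way down so that it holds the front of the lid flat on the rim. Leave the tins and tools lying around where they are.

Things in the scene. Friction and masses are not known exactly. Their poses are not given: they have to be found in the camera images.
- lid_grip (a point): Centre of the black handle bar on the loose lid: 80 mm long (lid y), 14 thick (x), 14 high; 33 mm above the lid's underside, 20 mm free below the bar, on a 12 mm square post 33 mm to each side. x across the bar (to the lid's rear edge), y along it, z up out of the lid.
- lid: The lid: blue painted metal plate 154 (x) x 172 (y) x 6 mm, 0.15 to 0.3 kg, lying on the table, handle up; same either way round. Origin: centre of its underside, 33 mm below the bar's centre; axes as lid_grip.
- case: Open wooden case, bolted down, four tins in it. Origin: centre of its underside; x to its rear (away from the robot), y left, z up. Outside 160 (x) x 176 (y) mm, rim at z 45, walls 6 mm, tin tops at z 36. The shut lid lies on the rim centred on the case within 7 mm, its handle bar along case y, bar centre at z 78.
- slot (a point): Mouth of the slot between rear rim and steel lip, in the middle: case x 66, y 0, z 52 mm. Slot z 45 (rim) to 59 (lip's underside), lip top z 65; keeper's back face at x 80 stops the lid; cheeks at y +-90. The lid's rear edge goes in tilted, front raised 0.2 to 0.35 rad.
- ledge (a point): Middle of the top of the ledge in front of the case that carries the clamp: case x -102, z 51; it spans x -120 to -80, y +-26 mm, above the rim, so that the lid cannot be slid in flat. The clamp's ears on it reach z 72 (x -114 to -94).
- seal (a joint): Sprung black rubber strip on the front rim (120 mm long, at case x -73.5). Value in m: 0 = up, 7 mm above the rim; 0.007 = pushed level with the rim. It pushes back 3 N at 0 and 6.5 N at 0.007, so an unclamped lid stays about 7 mm high at the front.
- clamp (a joint): Swing clamp, rad: 0 = arm level over the lid, pointing to the case's rear (closed); pi/2 upright; starts near 2.1, leaning to the robot. Stiff hinge (0.45 N m): stays where left. Foot 40 mm from the hinge presses the lid's top. The last part takes 9 to 14 N down on the grip, against the seal. Closed, the grip's top is at case z 70, its end 12 mm before the lid's bar.
- clamp_hinge (a point): Clamp's hinge axis (along the case's y), at the arm's middle: case x -104, y 0, z 62 mm.
- clamp_tip (a point): End of the clamp's red grip on the arm's centre line, 85 mm from the hinge. The arm is 14 mm wide, 10 thick; its outer 36 mm is the round grip, 16 mm thick.
- tin_06_mid (a point): Bystander, leave alone: a filled balm tin (round bamboo sleeve, pink filling), 70 mm across, 31 mm high, right of the work. Point at its middle.
- tin_29_mid (a point): Bystander, leave alone: a filled balm tin like it, 70 mm across, 31 mm high, left of the work. Point at its middle.
- spatula_mid (a point): Bystander, leave alone: a palette knife with wooden handle, 231 mm long, 22 wide, 16 high, near the table's front edge. Point at its middle.
- marker_mid (a point): Bystander, leave alone: a felt marker, 132 mm long, 16 high, front left. Point at its middle.

How it is judged:
On the way:
1. the lid lies on the case, its rear edge under the lip, while the clamp is still open (x of lid_grip in the frame of case between -0.007 and 0.008 m and y of lid_grip in the frame of case between -0.008 and 0.008 m and angle between the x axis of lid_grip and the x axis of case, either way round below 0.2 rad and angle between lid_grip's own z axis and vertical below 0.12 rad and z of lid_grip in the frame of case below 0.0855 m and value of joint clamp above 1 rad), for 0.2 s.
At the end, for the whole second after the job is handed in: The lid is centred on the case within 8 mm (7 mm forward), square to it within 0.08 rad, level within 0.025 rad and on the rim within 2.5 mm (handle centre below case z 80.5), the seal pressed down at least 5 mm, the clamp within 0.06 rad of level, the lid at rest (x of lid_grip in the frame of case between -0.007 and 0.008 m and y of lid_grip in the frame of case between -0.008 and 0.008 m and angle between the x axis of lid_grip and the x axis of case, either way round below 0.08 rad and angle between lid_grip's own z axis and vertical below 0.025 rad and z of lid_grip in the frame of case below 0.0805 m and value of joint seal above 0.005 m and value of joint clamp below 0.06 rad and linear speed of lid below 0.02 m/s); the robot touches nothing.
It fails at once if a bystander (tin, palette knife, marker) is moved more than 4 cm (distance of any of tin_06_mid, tin_29_mid, spatula_mid, marker_mid from where it was at the start of the episode above 0.04 m).
It also fails if it takes over 51 s, if anything falls off the work surface, if the arm or the gripper's body presses on something with over 40 N, if the wrist force passes 120 N, or if a joint passes its speed limit or range.

## Working session

There is one attempt and no reset: what is moved stays moved. The work goes in short steps, Python scripts to look and compute and a tool call to move; the robot and the scene stay as the last step left them, time stands still between calls to the robot, and variables do not carry over. Pictures are saved under pics/ and viewed, about 8 in all and at most 12, crops included, and the job is handed in when it is done.

Besides the shell and the picture viewer there is one more tool, called after "Request:" as name(argument=value, ...) on one line, values as JSON. step_arm: Moves the arm, as the interface text tells. Its arguments: {"type":"object","properties":{"deltas":{"type":"array"},"fingers":{"type":"number"},"grip_force":{"type":"number"}},"required":["deltas"]}

```bash
mkdir -p pics; cat > h.py <<'E'
import numpy as np, cv2
from plant import robot, cams
from scipy.spatial.transform import Rotation as R
def ray(p,uv):
    E=np.array(p["extrinsics"]);d=np.array([(uv[0]-p["cx"])/p["fx"],(uv[1]-p["cy"])/p["fy"],1.])
    return -E[:3,:3].T@E[:3,3], E[:3,:3].T@d
def atz(p,uv,z):
    o,d=ray(p,uv);return o+d*(z-o[2])/d[2]
def proj(p,X):
    E=np.array(p["extrinsics"]);c=E[:3,:3]@np.array(X)+E[:3,3]
    return np.array([p["fx"]*c[0]/c[2]+p["cx"],p["fy"]*c[1]/c[2]+p["cy"]])
def tri(obs):
    A=np.zeros((3,3));b=np.zeros(3)
    for p,uv in obs:
        o,d=ray(p,uv);d=d/np.linalg.norm(d);M=np.eye(3)-np.outer(d,d);A+=M;b+=M@o
    X=np.linalg.solve(A,b);return X,[np.round(proj(p,X)-uv,1).tolist() for p,uv in obs]
def save(p,n): cv2.imwrite(f"pics/{n}.png",p["pixels"][:,:,::-1])
E
cat > a.py <<'E'
from h import *
s=robot.read_state();print({k:np.round(v,3).tolist() for k,v in s.items()},robot.hold_point_z)
P={n:cams.read_camera(n) for n in("side","top")}
save(P["side"],"s0");save(P["top"],"t0")
for n in P:
    p=P[n];o,_=ray(p,(0,0));print(n,np.round(o,3),p["fx"])
for th in "lid_grip lid case slot ledge clamp_hinge clamp_tip tin_06_mid tin_29_mid spatula_mid marker_mid".split():
    r={n:cams.pinpoint(P[n],th) for n in P}
    for n in r:print(th,n,[(np.round(x["xy"],1).tolist(),round(x["score"],2)) for x in r[n][:2]])
    if all(r.values()):print("   ",tri([(P[n],r[n][0]["xy"]) for n in P]))
E
python3 a.py; python3 -c "
import cv2,numpy as np
cv2.imwrite('pics/st.png',np.vstack([cv2.imread('pics/s0.png'),cv2.imread('pics/t0.png')])[:, :])
a=cv2.imread('pics/st.png');print(a.shape)"
```

```text
{'t': 0.0, 'q': [-1.34, 0.131, 1.489, 0.0, 1.523, -0.085], 'dq': [0.001, 0.0, -0.001, 0.0, -0.0, -0.001], 'joint_torque': [-0.002, -55.984, -49.176, 0.077, 0.036, -0.0], 'tool_pos': [0.186, -0.57, 0.218], 'orientation': [-3.101, -0.494, 0.0], 'force': [0.356, 0.262, 0.585], 'wrist_torque': [0.008, 0.06, 0.05], 'opening': 0.093} 0.0188
side [0.196 0.79  0.631] 381.01184273040457
top [0.364 0.004 1.051] 347.06495078755177
lid_grip side [([263.8, 164.9], 0.8)]
lid_grip top [([307.6, 165.2], 0.76)]
    (array([ 0.58209621, -0.15409965,  0.03457634]), [[-0.8, -0.2], [0.2, 0.8]])
lid side [([262.5, 173.8], 0.98)]
lid top [([309.1, 167.3], 0.94)]
    (array([ 0.5868976 , -0.16394733, -0.00520445]), [[0.2, 0.0], [-0.0, -0.2]])
case side []
case top [([196.5, 160.2], 0.84)]
slot side [([233.8, 232.7], 0.73), ([260.8, 165.9], 0.52)]
slot top [([186.5, 135.4], 0.91)]
    (array([0.59232157, 0.18674283, 0.06145222]), [[-29.7, -12.5], [5.8, 26.2]])
ledge side [([235.0, 231.3], 0.74), ([268.6, 322.0], 0.67)]
ledge top [([195.2, 191.3], 0.61)]
    (array([0.50987386, 0.18006519, 0.04899986]), [[1.5
[... 371 characters left out ...]
n_06_mid side [([299.1, 146.6], 0.64)]
tin_06_mid top [([369.7, 180.2], 0.84)]
    (array([ 0.53340147, -0.34311429,  0.01870341]), [[-2.0, -0.3], [0.6, 2.2]])
tin_29_mid side [([196.9, 311.2], 0.66)]
tin_29_mid top [([127.3, 194.8], 0.86)]
    (array([0.49957625, 0.38925475, 0.01092605]), [[-1.7, -0.4], [0.4, 1.1]])
spatula_mid side [([311.3, 260.4], 0.77)]
spatula_mid top [([203.0, 250.2], 0.75), ([187.2, 135.7], 0.23)]
    (array([0.33354602, 0.15914781, 0.00783849]), [[-1.1, -0.2], [0.2, 0.9]])
marker_mid side [([270.7, 321.4], 0.67), ([298.3, 145.9], 0.52)]
marker_mid top [([138.2, 240.1], 0.69)]
    (array([0.36102373, 0.35101828, 0.00810708]), [[-3.2, -0.7], [0.5, 2.1]])
(768, 512, 3)
```

View pics/t0.png

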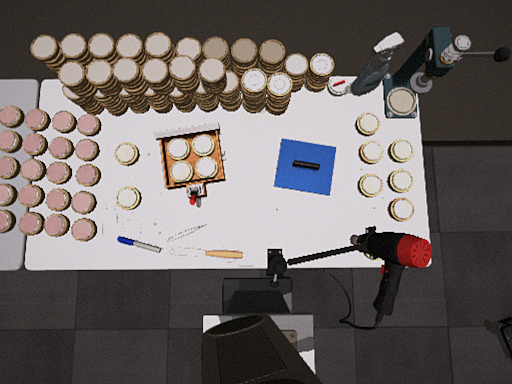

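View pics/s0.png

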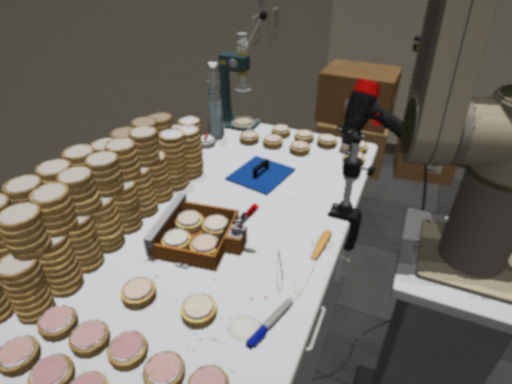

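```bash
cat > b.py <<'E'
from h import *
P={n:cams.read_camera(n) for n in("side","top")}
for nm,a,b in [("gun red",(367,90),(413,250)),("gun mid",(358,108),(388,275)),("base",(346,210),(277,262)),("elbow",(377,122),(360,246))]:
    print(nm,tri([(P["side"],np.array(a)),(P["top"],np.array(b))]))
print(proj(P["top"],[.186,-.57,.25]),proj(P["side"],[.186,-.57,.25]),proj(P["side"],[0,0,.3]))
w=cams.read_camera("wrist");save(w,"w0");E=np.array(w["extrinsics"]);print(ray(w,(0,0))[0],E[:3,:3],w["fx"])
T=lambda p:np.round(p,3)
a=P["side"]["pixels"][40:240,300:512];b=P["top"]["pixels"][180:384,200:512]
a=cv2.resize(a,None,fx=2,fy=2);b=cv2.resize(b,None,fx=1.2,fy=1.2)
H=np.zeros((400,800,3),np.uint8);H[:a.shape[0],:424]=a;H[:b.shape[0],424:424+b.shape[1]]=b
cv2.imwrite("pics/gun.png",H[:,:,::-1])
E
python3 b.py
```

```text
gun red (array([ 0.33693251, -0.3571894 ,  0.24144082]), [[-0.8, 0.0], [0.3, 1.0]])
gun mid (array([ 0.31244688, -0.29775851,  0.21352335]), [[11.5, -0.9], [-4.4, -13.7]])
base (array([ 0.3001656 , -0.05835834,  0.01179791]), [[-0.1, -0.0], [0.0, 0.1]])
elbow (array([ 0.31449229, -0.25586316,  0.1869702 ]), [[-12.4, -1.0], [2.4, 14.0]])
[517.14637392 320.07346641] [425.41937268  73.39695012] [518.11169376 143.98092988]
[ 0.26122975 -0.5451287   0.38494456] [[ 3.09521852e-01 -9.50892330e-01  1.69873392e-06]
 [-9.11535839e-01 -2.96710541e-01  2.84719634e-01]
 [-2.70737213e-01 -8.81284970e-02 -9.58610833e-01]] 344.3852703998544
```

View pics/gun.png

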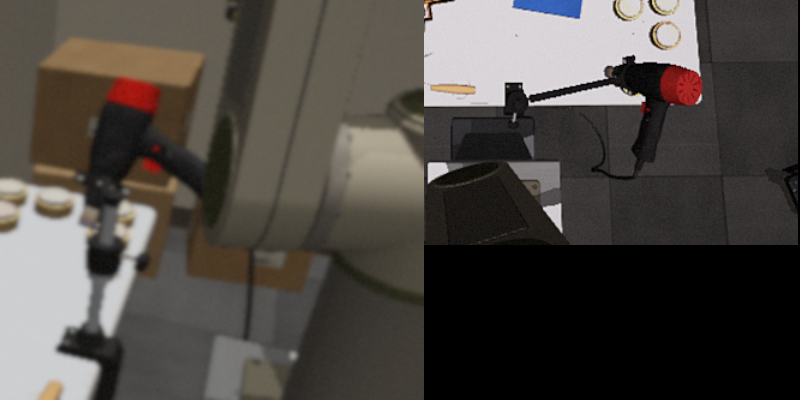

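Request:
step_arm(deltas=[{"offset": [0, 0, -5.5], "roll": 0.158}, {"offset": [0, 0, -5.5], "roll": 0.158}, {"offset": [0, 0, -5.5], "roll": 0}, {"offset": [0, 0, -5.5], "roll": 0}, {"offset": [4, -4.2, 0], "roll": 0}, {"offset": [4, -4.2, 0], "roll": 0}, {"offset": [4, -4.2, 0], "roll": 0}, {"offset": [4, -4.2, 0], "roll": 0}, {"offset": [4, -4.2, 0], "roll": 0}, {"offset": [4, -4.2, 0], "roll": 0}, {"offset": [4, -4.2, 0], "roll": 0}, {"offset": [4, -4.2, 0], "roll": 0}], fingers=9.3)

```text
t: 2.85
tool_pos: [0.5075, -0.2328, 0.4389]
orientation: [3.141, -0.0, 0.001]
force: [0.3, -0.7, -0.3]
opening: 0.093
```

Request:
step_arm(deltas=[{"offset": [4, -4.2, 0], "roll": 0}, {"offset": [3.5, -4.0, 3], "roll": 0}, {"offset": [0, 0, 5], "roll": 0}, {"offset": [0, 0, 5], "roll": 0}, {"offset": [0, 0, 5], "roll": 0}, {"offset": [0, 0, 0], "roll": 0}, {"offset": [0, 0, 0], "roll": 0}])

```text
t: 3.72
tool_pos: [0.5822, -0.1527, 0.2611]
orientation: [3.141, -0.0, 0.004]
force: [1.0, -0.6, 0.3]
opening: 0.0931
```

```bash
cat > c.py <<'E'
from h import *
s=robot.read_state();print(s["t"],np.round(s["tool_pos"],4),np.round(R.from_rotvec(s["orientation"]).as_matrix()[:,0],3),np.round(s["force"],1))
w=cams.read_camera("wrist");save(w,"wl")
for th,z in [("lid_grip",.033),("lid",0)]:
    for r in cams.pinpoint(w,th):print(th,np.round(r["xy"],1),round(r["score"],2),np.round(atz(w,r["xy"],z),4))
for th,z in [("lid",.006),("lid_grip",.04)]:
  for r in cams.silhouettes(w,th)[:1]:
    m=r["mask"].astype(np.uint8);c=max(cv2.findContours(m,0,2)[0],key=cv2.contourArea)
    X=np.array([atz(w,q[0],z)[:2] for q in c]);b=cv2.boxPoints(cv2.minAreaRect((X*1000).astype(np.float32)))
    print(th,r["score"],cv2.minAreaRect((X*1000).astype(np.float32)),b.round(0).tolist())
hsv=cv2.cvtColor(w["pixels"],cv2.COLOR_RGB2HSV);m=((hsv[...,0]>100)&(hsv[...,0]<130)&(hsv[...,1]>100)).astype(np.uint8)
c=max(cv2.findContours(m,0,2)[0],key=cv2.contourArea);X=np.array([atz(w,q[0],.006)[:2]*1000 for q in c]).astype(np.float32);print("hsv",cv2.minAreaRect(X))
E
python3 c.py
```

```text
3.725 [ 0.5822 -0.1527  0.2611] [ 1.    -0.     0.002] [ 1.  -0.6  0.3]
lid_grip [253.2 157.7] 0.62 [ 0.5881 -0.1459  0.033 ]
lid [257.9 155. ] 0.56 [ 0.5854 -0.1513  0.    ]
lid 0.83 ((587.1730346679688, -148.24057006835938), (171.59915161132812, 153.4453125), 79.94586181640625) [[497.0, -219.0], [648.0, -246.0], [678.0, -77.0], [527.0, -50.0]]
lid_grip 0.83 ((592.787841796875, -148.56820678710938), (158.19869995117188, 142.31484985351562), 79.7661361694336) [[509.0, -214.0], [649.0, -239.0], [677.0, -83.0], [537.0, -58.0]]
hsv ((586.971435546875, -148.43630981445312), (170.2716064453125, 152.1572265625), 79.86778259277344)
```

View pics/wl.png

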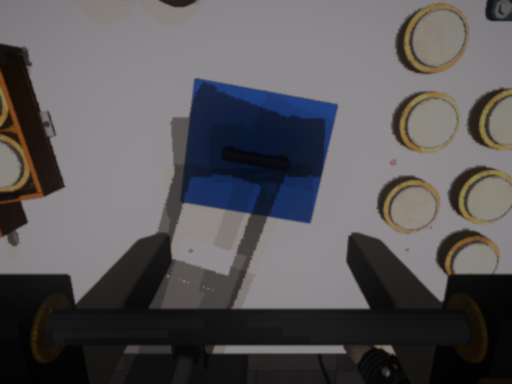

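Request:
step_arm(deltas=[{"offset": [0, -5.6, 0], "roll": 0}, {"offset": [0, -5.6, 0], "roll": 0}, {"offset": [0, -5.6, 0], "roll": 0}, {"offset": [0, -5.6, 0], "roll": 0}, {"offset": [0, -5.6, 0], "roll": 0}, {"offset": [0, -5.6, 0], "roll": 0}, {"offset": [0, 0, 0], "roll": 0}, {"offset": [0, 0, 0], "roll": 0}])

```text
t: 4.97
tool_pos: [0.5818, 0.1834, 0.2593]
orientation: [3.141, 0.001, 0.001]
force: [0.3, -0.8, -0.1]
opening: 0.0927
```

```bash
cat > d.py <<'E'
from h import *
s=robot.read_state();print(s["t"],np.round(s["tool_pos"],4))
w=cams.read_camera("wrist");save(w,"wc");t=cams.read_camera("top")
for n,p in (("w",w),("t",t)):
  for th,z in [("case",0),("slot",.052),("ledge",.051),("clamp_hinge",.062),("clamp_tip",.135)]:
    for r in cams.pinpoint(p,th)[:2]:print(n,th,np.round(r["xy"],1),round(r["score"],2),np.round(atz(p,r["xy"],z),4))
  for r in cams.silhouettes(p,"case")[:1]:
    m=r["mask"].astype(np.uint8);c=max(cv2.findContours(m,0,2)[0],key=cv2.contourArea)
    print(r["score"],cv2.minAreaRect(np.array([atz(p,q[0],.045)[:2]*1000 for q in c]).astype(np.float32)))
cv2.imwrite("pics/wc2.png",cv2.resize(w["pixels"],None,fx=1.5,fy=1.5,interpolation=2)[:,:,::-1])
E
python3 d.py
```

```text
4.975 [0.5818 0.1834 0.2593]
w case [247.3 132.2] 0.66 [0.6131 0.1979 0.    ]
w slot [236.   78.5] 0.89 [0.6736 0.2073 0.052 ]
w ledge [260.2 226.7] 0.88 [0.5095 0.1822 0.051 ]
w clamp_hinge [261. 232.] 0.82 [0.5074 0.1814 0.062 ]
w clamp_tip [271.3 308.6] 0.76 [0.4575 0.1717 0.135 ]
w clamp_tip [101.8 229.3] 0.47 [0.5409 0.3264 0.135 ]
0.74 ((549.8837280273438, 187.524169921875), (299.3011779785156, 202.3190460205078), 8.843748092651367)
t case [196.9 158.1] 0.75 [0.6174 0.184  0.    ]
t slot [185.5 137.9] 0.95 [0.6668 0.2102 0.052 ]
t slot [309.4 163.1] 0.6 [ 0.587  -0.1563  0.052 ]
t ledge [194.1 189.7] 0.89 [0.5108 0.1818 0.051 ]
t ledge [186.4 136.7] 0.71 [0.6708 0.2078 0.051 ]
t clamp_hinge [193.6 191.3] 0.66 [0.5046 0.1812 0.062 ]
t clamp_tip [195.2 191.5] 0.55 [0.4937 0.1638 0.135 ]
t clamp_tip [191.1 188. ] 0.31 [0.5032 0.1749 0.135 ]
0.95 ((601.2817993164062, 144.02163696289062), (216.23692321777344, 102.22232055664062), 10.90203857421875)
```

View pics/wc2.png

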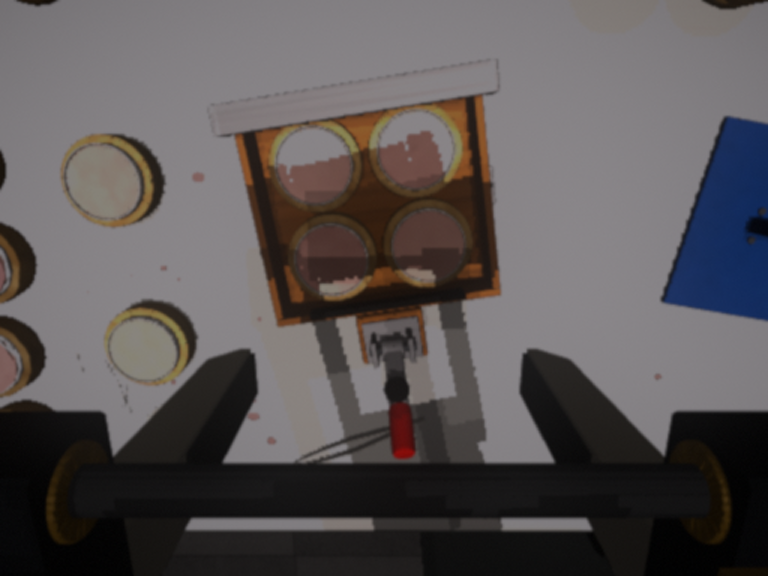

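```bash
cat > e.py <<'E'
from h import *
from scipy.optimize import least_squares
w=cams.read_camera("wrist")
pts=[((277,324),(-80,88,45)),((500,293),(-80,-88,45)),((403,454),None)]
obs=[(np.array(a)/1.5,np.array(b)/1000) for a,b in pts if b]
obs+=[(np.array((236,78.5)),np.array((66,0,52))/1000),(np.array((260.2,226.7)),np.array((-102,0,51))/1000)]
lip=[((216,135),(497,91),65)]
L=[atz(w,np.array(q)/1.5,.065) for q in ((216,135),(497,91),(209,105),(496,60))]
print(np.round(L,4))
print(np.round([atz(w,np.array(q)/1.5,.045) for q in ((277,324),(500,293),(236,135),(484,97))],4))
def f(x):
    c,s=np.cos(x[2]),np.sin(x[2])
    return np.concatenate([proj(w,[x[0]+c*X[0]-s*X[1],x[1]+s*X[0]+c*X[1],X[2]])-uv for uv,X in obs])
r=least_squares(f,[.61,.195,.15]);print(r.x,r.fun.round(1))
x=r.x;c,s=np.cos(x[2]),np.sin(x[2])
inv=lambda X:[c*(X[0]-x[0])+s*(X[1]-x[1]),-s*(X[0]-x[0])+c*(X[1]-x[1])]
print("lip in case",np.round([inv(X) for X in L],4))
lf=L[1]-L[0];print("yaw lip",np.arctan2(lf[0],-lf[1]))
# clamp tip: intersect ray with case plane y=0
o,d=ray(w,np.array((403,450))/1.5);n=np.array([-s,c,0]);k=n@(np.array([x[0],x[1],0])-o)/(n@d);X=o+k*d;print("tip",inv(X),X[2])
E
python3 e.py
```

```text
[[0.6619 0.2989 0.065 ]
 [0.6891 0.113  0.065 ]
 [0.6808 0.3017 0.065 ]
 [0.7077 0.1148 0.065 ]]
[[0.5204 0.2712 0.045 ]
 [0.5455 0.0983 0.045 ]
 [0.662  0.2912 0.045 ]
 [0.6869 0.1178 0.045 ]]
[0.61015646 0.1972583  0.15133554] [-0.7  2.1 -0.   1.   0.2 -2.3  0.6 -0.1]
lip in case [[ 0.0665  0.0927]
 [ 0.0654 -0.0952]
 [ 0.0856  0.0926]
 [ 0.084  -0.0963]]
yaw lip 0.14542857216279623
tip [np.float64(-0.1516307593089399), np.float64(-3.469446951953614e-18)] 0.12477124471753293
```

Request:
step_arm(deltas=[{"offset": [0, 5.5, 0], "roll": 0}, {"offset": [0, 5.5, 0], "roll": 0}, {"offset": [0.5, 5.5, 0], "roll": 0}, {"offset": [0, 5.5, 0], "roll": 0}, {"offset": [0, 5.5, 2], "roll": 0}, {"offset": [0, 5.6, 3], "roll": 0}, {"offset": [0, 0, 4], "roll": 0.177}, {"offset": [0, 0, 5], "roll": 0}, {"offset": [0, 0, 5], "roll": 0}, {"offset": [0, 0, 0], "roll": 0}, {"offset": [0, 0, 0], "roll": 0}])

```text
t: 7.1
tool_pos: [0.5876, -0.1468, 0.0712]
orientation: [3.129, -0.278, 0.003]
force: [-0.4, -0.4, 0.8]
opening: 0.0929
```

```bash
cat > f.py <<'E'
from h import *
import sys
s=robot.read_state();M=R.from_rotvec(s["orientation"]).as_matrix();print(s["t"],np.round(s["tool_pos"],4),"head",np.arctan2(M[1,0],M[0,0]),np.round(s["force"],1),s["opening"])
w=cams.read_camera("wrist");save(w,sys.argv[1])
E
cat f.py > g.py; cat >> g.py <<'E'
hsv=cv2.cvtColor(w["pixels"],cv2.COLOR_RGB2HSV);m=((hsv[...,0]>100)&(hsv[...,0]<130)&(hsv[...,1]>100)).astype(np.uint8)
c=max(cv2.findContours(m,0,2)[0],key=cv2.contourArea);X=np.array([atz(w,q[0],.006)[:2]*1000 for q in c]).astype(np.float32);r=cv2.minAreaRect(X);print("hsv",r,cv2.boxPoints(r).round())
for r in cams.pinpoint(w,"lid_grip"):print(np.round(r["xy"],1),r["score"],atz(w,r["xy"],.033))
E
python3 g.py wg
```

```text
7.1 [ 0.5876 -0.1468  0.0712] head -0.17701425299253604 [-0.4 -0.4  0.8] 0.09290764563142953
hsv ((587.2059326171875, -148.32981872558594), (170.2739715576172, 152.29840087890625), 79.79438018798828) [[ 497. -219.]
 [ 647. -246.]
 [ 677.  -78.]
 [ 527.  -51.]]
[260.6 220.3] 0.88 [ 0.5879721  -0.14753033  0.033     ]
```

View pics/wg.png

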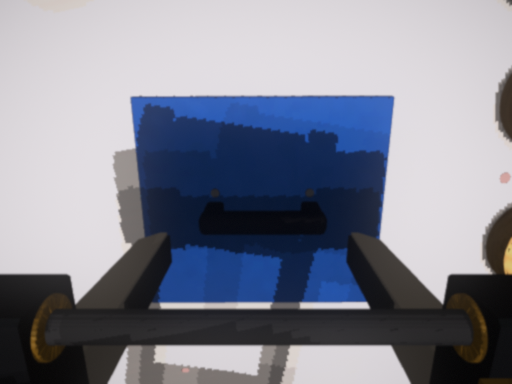

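Request:
step_arm(deltas=[{"offset": [0, 0.15, 3], "roll": 0}, {"offset": [0, 0, 2], "roll": 0}, {"offset": [0, 0, 0.7], "roll": 0}, {"offset": [0, 0, 0], "roll": 0}])

```text
t: 7.7
tool_pos: [0.5862, -0.1479, 0.0122]
orientation: [-3.129, 0.278, 0.001]
force: [-0.6, 0.8, -0.1]
opening: 0.0927
```

Request:
step_arm(deltas=[{"offset": [0, 0, 0], "roll": 0}, {"offset": [0, 0, 0], "roll": 0}, {"offset": [0, 0, 0], "roll": 0}, {"offset": [0, 0, 0], "roll": 0}], fingers=7.0, grip_force=25)

```text
t: 8.2
tool_pos: [0.587, -0.1483, 0.0132]
orientation: [3.129, -0.278, 0.003]
force: [-0.9, 0.3, 6.1]
opening: 0.0799
```

Request:
step_arm(deltas=[{"offset": [0, 0, -4], "roll": 0}, {"offset": [0, 0, -5], "roll": -0.163}, {"offset": [0, 0, -5], "roll": -0.162}, {"offset": [0.75, -4.8, 0], "roll": 0}, {"offset": [0.75, -4.8, 0], "roll": 0}, {"offset": [0.75, -4.8, 0], "roll": 0}, {"offset": [0.75, -4.8, 0], "roll": 0}, {"offset": [0.75, -4.8, 0], "roll": 0}, {"offset": [0.75, -4.8, 0], "roll": 0}, {"offset": [0.75, -4.9, 0], "roll": 0}, {"offset": [0, 0, 0], "roll": 0}, {"offset": [0, 0, 0], "roll": 0}])

```text
t: 9.7
tool_pos: [0.588, 0.1928, 0.1514]
orientation: [3.132, 0.233, -0.002]
force: [-0.2, -0.9, -2.1]
opening: 0.0799
```

```bash
cat > k.py <<'E'
from h import *
import sys
# lid pose from hsv corners (wrist): fit tilt & position given heading
s=robot.read_state();M=R.from_rotvec(s["orientation"]).as_matrix();T=np.array(s["tool_pos"]);hd=np.arctan2(M[1,0],M[0,0])
C=np.array([.611,.1965]);yw=.148;cc,ss=np.cos(yw),np.sin(yw);D=T[:2]-C
print("t",round(s["t"],2),"TCP",T.round(4),"case xy mm",np.round(1000*np.array([cc*D[0]+ss*D[1],-ss*D[0]+cc*D[1]]),1),"head",round(hd,3),"F",np.round(s["force"],1),"M",np.round(s["wrist_torque"],2),"op",round(s["opening"],4))
w=cams.read_camera("wrist");save(w,sys.argv[1])
hsv=cv2.cvtColor(w["pixels"],cv2.COLOR_RGB2HSV);m=((hsv[...,0]>100)&(hsv[...,0]<130)&(hsv[...,1]>100)).astype(np.uint8)
c=max(cv2.findContours(m,0,2)[0],key=cv2.contourArea)[:,0,:].astype(float)
# rear edge: top contour per column
cols=np.arange(int(c[:,0].min())+8,int(c[:,0].max())-8,6);top=np.array([c[np.abs(c[:,0]-u)<=1,1].min() if (np.abs(c[:,0]-u)<=1).any() else np.nan for u in cols])
k=np.polyfit(cols[~np.isnan(top)],top[~np.isnan(top)],1);print("rear edge row mid",np.polyval(k,256),"slope",k[0],"cols",c[:,0].min(),c[:,0].max())
piv=T-M[:,2]*.0188
for a in np.arange(-.1,.45,.05):  # front raised a, bar centre at pivot
    x=M[:,0]*np.cos(a)+M[:,2]*np.sin(a);z=-M[:,2]*np.cos(a)+M[:,0]*np.sin(a)
    e=proj(w,piv+.077*x-.027*z);print(round(a,2),e.round(1),end=" ")
E
python3 k.py wk
```

```text
t 9.7 TCP [0.588  0.1928 0.1514] case xy mm [-23.3  -0.3] head 0.149 F [-0.2 -0.9 -2.1] M [-0.    0.02 -0.03] op 0.0799
rear edge row mid 227.0721814381646 slope 0.029188584749497273 cols 84.0 433.0
-0.1 [260.   90.5] -0.05 [260.   92.8] 0.0 [260.   95.5] 0.05 [259.9  98.4] 0.1 [259.9 101.6] 0.15 [259.9 105. ] 0.2 [259.9 108.6] 0.25 [259.9 112.4] 0.3 [259.8 116.4] 0.35 [259.8 120.5] 0.4 [259.8 124.8]
```

View pics/wk.png

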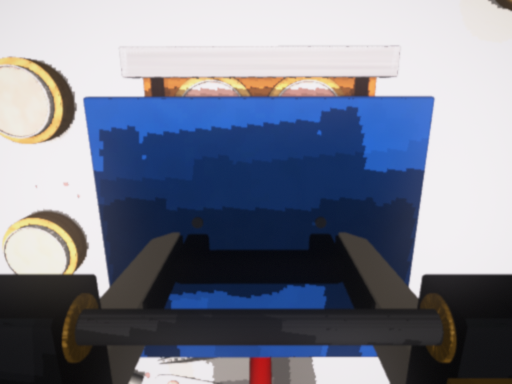

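Request:
step_arm(deltas=[{"offset": [0.3, 0, 3], "roll": 0}, {"offset": [0, 0, 3], "roll": 0}, {"offset": [0, 0, 0.5], "roll": 0}, {"offset": [0, 0, 0.4], "roll": 0}, {"offset": [0, 0, 0.4], "roll": 0}, {"offset": [0, 0, 0.4], "roll": 0}, {"offset": [0, 0, 0], "roll": 0}])

```text
t: 10.62
tool_pos: [0.5923, 0.1937, 0.0759]
orientation: [-3.133, -0.232, -0.003]
force: [2.8, 0.8, 0.7]
opening: 0.0798
```

```bash
sed -i 's/^k=np.polyfit.*$/print("rear row",np.median(np.sort(c[:,1])[:100]), c[:,1].min())/; s/^cols=.*$//' k.py; python3 k.py wk2
```

```text
t 10.62 TCP [0.5923 0.1937 0.0759] case xy mm [-19.   0.] head 0.148 F [2.8 0.8 0.7] M [ 0.03 -0.22  0.05] op 0.0798
rear row 190.0 104.0
-0.1 [260.1  90.6] -0.05 [260.1  92.9] 0.0 [260.1  95.6] 0.05 [260.   98.5] 0.1 [260.  101.7] 0.15 [260.  105.1] 0.2 [260.  108.7] 0.25 [259.9 112.5] 0.3 [259.9 116.5] 0.35 [259.9 120.6] 0.4 [259.9 124.9]
```

Request:
step_arm(deltas=[{"offset": [0, 0, 0.3], "roll": 0}, {"offset": [0, 0, 0.3], "roll": 0}, {"offset": [0, 0, 0.2], "roll": 0}, {"offset": [0, 0, 0], "roll": 0}])

```text
t: 11.18
tool_pos: [0.5925, 0.1938, 0.0708]
orientation: [-3.133, -0.232, -0.004]
force: [-9.1, -2.5, 24.6]
opening: 0.0798
```

```bash
python3 k.py wk3
```

```text
t 11.18 TCP [0.5925 0.1938 0.0708] case xy mm [-18.7   0.1] head 0.148 F [-9.1 -2.5 24.6] M [-0.44  1.48  0.02] op 0.0798
rear row 233.0 109.0
-0.1 [260.1  90.6] -0.05 [260.1  92.9] 0.0 [260.   95.6] 0.05 [260.   98.5] 0.1 [260.  101.7] 0.15 [260.  105.1] 0.2 [259.9 108.7] 0.25 [259.9 112.5] 0.3 [259.9 116.4] 0.35 [259.9 120.6] 0.4 [259.9 124.8]
```

Request:
step_arm(deltas=[{"offset": [0, 0, -0.35], "roll": 0}, {"offset": [0, 0, -0.3], "roll": 0}, {"offset": [0.6, 0, 0], "roll": 0}, {"offset": [0.6, 0, 0], "roll": 0}, {"offset": [0, 0, 0], "roll": 0}])

```text
t: 11.85
tool_pos: [0.6036, 0.1952, 0.0731]
orientation: [3.133, 0.232, -0.001]
force: [-0.9, -0.6, -1.8]
opening: 0.0794
```

```bash
python3 k.py wk4
```

```text
t 11.85 TCP [0.6036 0.1952 0.0731] case xy mm [-7.5 -0.2] head 0.148 F [-0.9 -0.6 -1.8] M [ 0.01  0.04 -0.  ] op 0.0794
rear row 231.0 108.0
-0.1 [260.1  90.6] -0.05 [260.1  92.9] 0.0 [260.1  95.6] 0.05 [260.   98.5] 0.1 [260.  101.7] 0.15 [260.  105.1] 0.2 [259.9 108.7] 0.25 [259.9 112.5] 0.3 [259.9 116.4] 0.35 [259.9 120.6] 0.4 [259.9 124.8]
```

Request:
step_arm(deltas=[{"offset": [0.2, 0, -0.2], "roll": 0}, {"offset": [0.4, 0, 0], "roll": 0}, {"offset": [0.4, 0, 0], "roll": 0}, {"offset": [0.3, 0, 0], "roll": 0}, {"offset": [0, 0, 0], "roll": 0}])

```text
t: 12.52
tool_pos: [0.6164, 0.1972, 0.0756]
orientation: [3.133, 0.232, 0.0]
force: [-1.4, -0.2, -1.6]
opening: 0.0797
```

```bash
python3 k.py wk5; python3 - <<'E'
from h import *
p=cams.read_camera("side")["pixels"][180:290,130:270];w=cv2.imread("pics/wk5.png")
a=cv2.resize(p,None,fx=3,fy=3,interpolation=2)[:,:,::-1];b=cv2.resize(w,(376,282))
H=np.zeros((330,800,3),np.uint8);H[:330,:420]=a;H[:282,424:]=b;cv2.imwrite("pics/ins.png",H)
E
```

```text
t 12.53 TCP [0.6164 0.1972 0.0756] case xy mm [ 5.5 -0.1] head 0.148 F [-1.4 -0.2 -1.6] M [-0.04 -0.03  0.02] op 0.0797
rear row 178.5 130.0
-0.1 [260.   90.5] -0.05 [260.   92.9] 0.0 [260.   95.5] 0.05 [259.9  98.4] 0.1 [259.9 101.6] 0.15 [259.9 105. ] 0.2 [259.9 108.6] 0.25 [259.9 112.4] 0.3 [259.8 116.4] 0.35 [259.8 120.5] 0.4 [259.8 124.8]
```

View pics/ins.png

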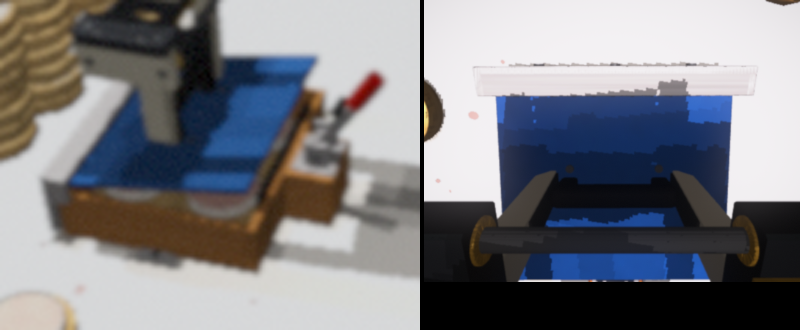

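Request:
step_arm(deltas=[{"offset": [0.2, 0, 0.2], "roll": 0}, {"offset": [0, 0, 0.2], "roll": 0}, {"offset": [-0.25, 0, 0.35], "roll": 0}, {"offset": [-0.25, 0, 0.35], "roll": 0}, {"offset": [-0.1, 0, 0.2], "roll": 0}, {"offset": [0, 0, 0], "roll": 0}])

```text
t: 13.38
tool_pos: [0.612, 0.1966, 0.0625]
orientation: [-3.133, -0.232, 0.0]
force: [-0.5, -0.7, -0.2]
opening: 0.0801
```

```bash
python3 k.py wk6
```

```text
t 13.38 TCP [0.612  0.1966 0.0625] case xy mm [ 1. -0.] head 0.148 F [-0.5 -0.7 -0.2] M [ 0.04 -0.18 -0.03] op 0.0801
rear row 157.5 124.0
-0.1 [260.1  90.6] -0.05 [260.1  92.9] 0.0 [260.   95.6] 0.05 [260.   98.5] 0.1 [260.  101.7] 0.15 [259.9 105.1] 0.2 [259.9 108.7] 0.25 [259.9 112.5] 0.3 [259.9 116.4] 0.35 [259.9 120.6] 0.4 [259.8 124.8]
```

Request:
step_arm(deltas=[{"offset": [0, 0, 0], "roll": 0}, {"offset": [0, 0, 0], "roll": 0}, {"offset": [0, 0, 0], "roll": 0}, {"offset": [0, 0, -2], "roll": 0}, {"offset": [0, 0, -5], "roll": 0}, {"offset": [0, 0, -5], "roll": 0}, {"offset": [0, 0, -3], "roll": 0}, {"offset": [0, 0, 0], "roll": 0}], fingers=9.3)

```text
t: 14.42
tool_pos: [0.6145, 0.1972, 0.2184]
orientation: [-3.132, -0.232, -0.013]
force: [0.4, 0.1, -0.2]
opening: 0.0928
```

```bash
cat > m.py <<'E'
from h import *
import sys
s=robot.read_state();print(s["t"],np.round(s["tool_pos"],4),np.round(s["force"],1))
w=cams.read_camera("wrist");C=np.array([.611,.1965]);yw=.148;cc,ss=np.cos(yw),np.sin(yw)
def inc(X):D=X[:2]-C;return np.round(1000*np.array([cc*D[0]+ss*D[1],-ss*D[0]+cc*D[1]]),1)
for th,z in [("lid_grip",.081),("lid",.048),("case",0),("slot",.052),("clamp_hinge",.062),("clamp_tip",.135)]:
    for r in cams.pinpoint(w,th)[:1]:print(th,np.round(r["xy"],1),round(r["score"],2),inc(atz(w,r["xy"],z)))
hsv=cv2.cvtColor(w["pixels"],cv2.COLOR_RGB2HSV)
b=((hsv[...,0]>100)&(hsv[...,0]<130)&(hsv[...,1]>100)).astype(np.uint8)
c=max(cv2.findContours(b,0,2)[0],key=cv2.contourArea)[:,0,:];P=np.array([inc(atz(w,q,.055)) for q in c]);print("blue x",P[:,0].min(),P[:,0].max(),"y",P[:,1].min(),P[:,1].max())
red=((hsv[...,0]<8)|(hsv[...,0]>172))&(hsv[...,1]>170)&(hsv[...,2]>90)
n,l,st,ce=cv2.connectedComponentsWithStats(red.astype(np.uint8));i=1+np.argmax(st[1:,4]);print("red",st[i])
save(w,sys.argv[1])
E
python3 m.py wr
```

```text
14.425 [0.6145 0.1972 0.2184] [ 0.4  0.1 -0.2]
lid_grip [255.3 184.7] 0.8 [2.1 4.1]
lid [261.2 179.3] 0.56 [-0.9 -1.5]
slot [261.9 109.8] 0.68 [67.4 -2.1]
clamp_hinge [258.6 279.3] 0.96 [-105.7    1.2]
clamp_tip [260.  368.8] 0.93 [-152.4   -0. ]
blue x -77.7 64.6 y -85.1 86.3
red [253 346  16  22 259]
```

View pics/wr.png

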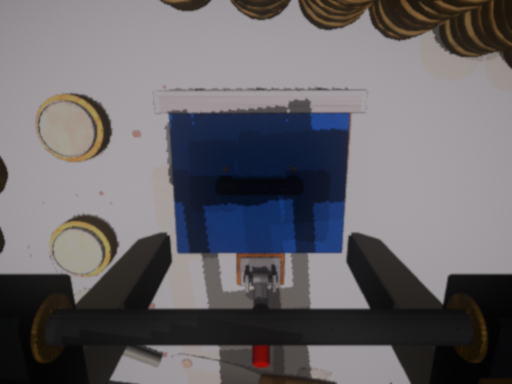

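Request:
step_arm(deltas=[{"offset": [-4.8, 0, 0], "roll": 0}, {"offset": [-4.8, 0, 0], "roll": 0}, {"offset": [-4.8, 0, 0], "roll": 0}, {"offset": [-4.8, 0, 0], "roll": 0}, {"offset": [0, 0, 0], "roll": 0}, {"offset": [0, 0, 4], "roll": 0}, {"offset": [0, 0, 4], "roll": 0}, {"offset": [0, 0, 2.4], "roll": 0}, {"offset": [0, 0, 0], "roll": 0}, {"offset": [0, 0, 0], "roll": 0}], fingers=0)

```text
t: 16.02
tool_pos: [0.4233, 0.1685, 0.1096]
orientation: [-3.133, -0.232, -0.002]
force: [0.6, -0.8, 0.5]
opening: 0.0013
```

```bash
cat > n.py <<'E'
from h import *
s=robot.read_state();T=np.array(s["tool_pos"]);M=R.from_rotvec(s["orientation"]).as_matrix()
C=np.array([.611,.1965]);yw=.148;cc,ss=np.cos(yw),np.sin(yw)
W=lambda x,y,z:[C[0]+cc*x-ss*y,C[1]+ss*x+cc*y,z]
D=T[:2]-C;print(round(s["t"],2),"TCP case",np.round([cc*D[0]+ss*D[1],-ss*D[0]+cc*D[1],T[2]],4),"head",np.arctan2(M[1,0],M[0,0]).round(3),"F",np.round(s["force"],1),s["opening"])
# clamp angle: tip in case plane y=0, side camera and wrist
for n in ("side","wrist","top"):
    p=cams.read_camera(n)
    for r in cams.pinpoint(p,"clamp_tip")[:2]:
        th=np.arange(0,2.4,.02);e=[np.linalg.norm(proj(p,W(-.104+.085*np.cos(a),0,.062+.085*np.sin(a)))-r["xy"]) for a in th]
        print(n,np.round(r["xy"],1),round(r["score"],2),"theta",th[np.argmin(e)].round(2),"err px",min(e).round(1))
E
python3 n.py
```

```text
16.02 TCP case [-0.1898  0.      0.1096] head 0.148 F [ 0.6 -0.8  0.5] 0.0013109278726839639
side [257.1 204.6] 0.49 theta 2.14 err px 1.9
wrist [262.5 190.4] 0.98 theta 2.16 err px 2.4
```

Request:
step_arm(deltas=[{"offset": [2, 0, -0.3], "roll": 0}, {"offset": [1.5, 0, 0], "roll": 0}, {"offset": [1.5, 0, 0], "roll": 0}, {"offset": [1.5, 0, 0], "roll": 0}, {"offset": [1.5, 0, 0], "roll": 0}, {"offset": [1.5, 0, 0], "roll": 0}, {"offset": [1.5, 0, 0], "roll": 0}, {"offset": [1, 0, 0], "roll": 0}, {"offset": [0, 0, 0], "roll": 0}])

```text
t: 17.45
tool_pos: [0.5406, 0.1858, 0.1114]
orientation: [3.133, 0.232, -0.003]
force: [-3.2, -1.4, 1.0]
opening: 0.0004
```

```bash
python3 n.py
```

```text
17.45 TCP case [-0.0712 -0.0002  0.1114] head 0.148 F [-3.2 -1.4  1. ] 0.0004462445741778344
wrist [260.8 203.8] 0.75 theta 0.78 err px 1.0
wrist [257.5 107.5] 0.37 theta 0.0 err px 28.8
```

Request:
step_arm(deltas=[{"offset": [0, 0, -2.4], "roll": 0}, {"offset": [1.2, 0, 0], "roll": 0}, {"offset": [0.3, 0, 1.5], "roll": 0}, {"offset": [0.5, 0, 1.5], "roll": 0}, {"offset": [0.5, 0, 1.2], "roll": 0}, {"offset": [0.4, 0, 0.8], "roll": 0}, {"offset": [0.2, 0, 0.4], "roll": 0}, {"offset": [0, 0, 0], "roll": 0}])

```text
t: 18.75
tool_pos: [0.5718, 0.1906, 0.0799]
orientation: [3.133, 0.232, -0.001]
force: [-0.2, -0.7, 1.6]
opening: 0.0006
```

```bash
python3 n.py
```

```text
18.75 TCP case [-0.0396 -0.0001  0.0799] head 0.148 F [-0.2 -0.7  1.6] 0.0006336452159937359
side [201.4 216.9] 0.52 theta 0.16 err px 1.3
wrist [258.9 209. ] 0.75 theta 0.16 err px 0.9
```

Nearly closed; press down in small steps.

Request:
step_arm(deltas=[{"offset": [0, 0, 0.3], "roll": 0}, {"offset": [0, 0, 0.3], "roll": 0}, {"offset": [0, 0, 0.2], "roll": 0}, {"offset": [0, 0, 0.2], "roll": 0}, {"offset": [0, 0, 0], "roll": 0}])

```text
t: 19.68
tool_pos: [0.5727, 0.1907, 0.0728]
orientation: [-3.133, -0.232, -0.004]
force: [-0.4, -1.3, 6.0]
opening: 0.0005
```

```bash
python3 n.py
```

```text
19.68 TCP case [-0.0387 -0.      0.0728] head 0.148 F [-0.4 -1.3  6. ] 0.0005339041689734764
side [202.7 220.4] 0.66 theta 0.04 err px 0.2
wrist [258.5 211.6] 0.89 theta 0.1 err px 1.5
```

Request:
step_arm(deltas=[{"offset": [0, 0, 0.2], "roll": 0}, {"offset": [0, 0, 0.2], "roll": 0}, {"offset": [0, 0, 0], "roll": 0}, {"offset": [0, 0, 0], "roll": 0}])

```text
t: 20.48
tool_pos: [0.5731, 0.1909, 0.07]
orientation: [-3.133, -0.232, -0.005]
force: [-1.5, -1.5, 13.1]
opening: 0.0005
```

```bash
python3 n.py
```

```text
20.48 TCP case [-0.0383  0.      0.07  ] head 0.148 F [-1.5 -1.5 13.1] 0.00046069668806241956
side [205.3 221.1] 0.56 theta 0.02 err px 2.7
wrist [259.5 212.7] 0.88 theta 0.08 err px 0.6
```

Request:
step_arm(deltas=[{"offset": [0, 0, 0.2], "roll": 0}, {"offset": [0, 0, 0.1], "roll": 0}, {"offset": [0, 0, 0], "roll": 0}, {"offset": [0, 0, 0], "roll": 0}])

```text
t: 21.28
tool_pos: [0.5734, 0.1909, 0.0696]
orientation: [-3.133, -0.232, -0.006]
force: [-13.5, -4.0, 32.7]
opening: 0.0006
```

Request:
step_arm(deltas=[{"offset": [0, 0, -0.5], "roll": 0}, {"offset": [0, 0, -3], "roll": 0}, {"offset": [0, 0, -5], "roll": 0}, {"offset": [0, 0, -5], "roll": 0}, {"offset": [0, 0, -3], "roll": 0}, {"offset": [0, 0, 0], "roll": 0}, {"offset": [0, 0, 0], "roll": 0}])

```text
t: 22.15
tool_pos: [0.571, 0.1905, 0.2279]
orientation: [3.133, 0.232, -0.003]
force: [0.1, -0.1, -1.0]
opening: 0.0008
```

```bash
python3 n.py; python3 m.py wz; python3 - <<'E'
from h import *
p=cams.read_camera("side")["pixels"][180:290,130:270];w=cv2.imread("pics/wz.png")
a=cv2.resize(p,None,fx=3,fy=3,interpolation=2)[:,:,::-1];b=cv2.resize(w,(376,282))
H=np.zeros((330,800,3),np.uint8);H[:330,:420]=a;H[:282,424:]=b;cv2.imwrite("pics/fin.png",H)
E
```

```text
22.15 TCP case [-4.040e-02 -1.000e-04  2.279e-01] head 0.148 F [ 0.1 -0.1 -1. ] 0.0008074068644481076
side [200.8 221.4] 0.7 theta 0.02 err px 1.8
wrist [259.5 156.5] 0.61 theta 0.18 err px 0.3
top [191.7 157.7] 0.53 theta 0.1 err px 4.1
22.45 [0.5712 0.1904 0.2284] [-0.9  0.9  0.4]
lid_grip [257.1 134.2] 0.87 [1.3 2. ]
lid [258.9 132.6] 0.69 [-1.   0.3]
case [259.9 158.8] 0.29 [-36.7  -0.8]
slot [256.3  61.8] 0.72 [64.8  2.7]
clamp_hinge [260.2 235.1] 0.62 [-105.6   -0.9]
clamp_tip [257.3 156.4] 0.92 [-9.   1.6]
blue x -74.9 65.4 y -83.3 84.7
red [258 157   5  11  49]
```

View pics/fin.png

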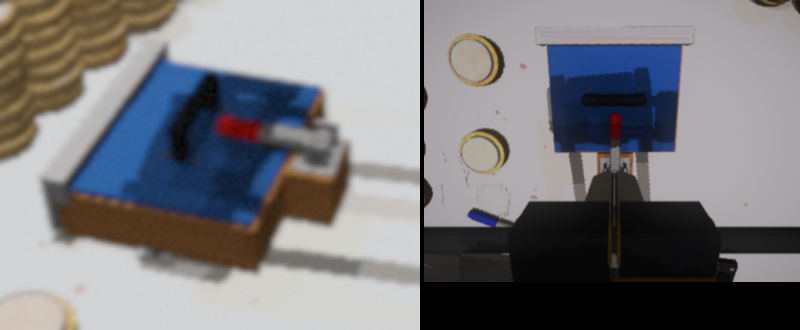

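Request:
step_arm(deltas=[{"offset": [0.2, 0, 5], "roll": 0}, {"offset": [0, 0, 5], "roll": 0}, {"offset": [0, 0, 4.5], "roll": 0}, {"offset": [0, 0, 0.9], "roll": 0}, {"offset": [0, 0, 0], "roll": 0}, {"offset": [0, 0, 0], "roll": 0}])

```text
t: 23.6
tool_pos: [0.5756, 0.1913, 0.0785]
orientation: [-3.132, -0.232, -0.006]
force: [-0.1, -0.2, 0.5]
opening: 0.0005
```

Request:
step_arm(deltas=[{"offset": [0, 0, 0.2], "roll": 0}, {"offset": [0, 0, 0.2], "roll": 0}, {"offset": [0, 0, 0], "roll": 0}, {"offset": [0, 0, 0], "roll": 0}])

```text
t: 24.1
tool_pos: [0.5736, 0.1909, 0.0716]
orientation: [3.133, 0.232, -0.0]
force: [0.2, 0.5, -1.2]
opening: 0.0004
```

Request:
step_arm(deltas=[{"offset": [0, 0, 0.2], "roll": 0}, {"offset": [0, 0, 0.1], "roll": 0}, {"offset": [0, 0, 0], "roll": 0}, {"offset": [0, 0, 0], "roll": 0}])

```text
t: 24.6
tool_pos: [0.574, 0.1909, 0.07]
orientation: [-3.133, -0.232, -0.001]
force: [-5.0, -2.1, 10.9]
opening: 0.0006
```

Request:
step_arm(deltas=[{"offset": [0, 0, -0.5], "roll": 0}, {"offset": [0, 0, -3], "roll": 0}, {"offset": [0, 0, -5], "roll": 0}, {"offset": [0, 0, -5], "roll": 0}, {"offset": [0, 0, 0], "roll": 0}, {"offset": [0, 0, 0], "roll": 0}])

```text
t: 25.35
tool_pos: [0.5735, 0.1908, 0.2031]
orientation: [3.133, 0.232, -0.001]
force: [0.5, -0.0, -0.8]
opening: 0.0004
```

```bash
python3 n.py; python3 -c "
from h import *
print(robot.close_job())"
```

```text
25.35 TCP case [-3.800e-02 -1.000e-04  2.031e-01] head 0.148 F [ 0.5 -0.  -0.8] 0.00041838415576581485
side [202.1 218.9] 0.75 theta 0.1 err px 0.4
side [272.4 324.1] 0.63 theta 2.38 err px 112.5
wrist [259.1 163.1] 0.92 theta 0.14 err px 0.2
top [189.1 157.8] 0.44 theta 0.22 err px 3.0
the job is handed in; nothing more can be done
None
```

The case is closed and the job is handed in at about 25 s of the 51 s allowed; `close_job()` gave no verdict.

**What I did:** I gripped the lid's bar by its ends and pressed the lid's front edge on the clamp ears, which tilted it about 0.2 rad. I then slid the rear edge under the lip, laid the lid down and let go with the clamp still open. Last, I swung the clamp over with closed fingers and pressed it down until it stopped, at 33 N.

**Last checks:**
- **Lid:** by the wrist camera it sits within about 2 mm of the case centre. I judged it square and level only by eye, from the final pictures.
- **Clamp by touch:** after lifting off, I came down again and felt no contact at 71.6 mm, then 11 N at 70.0 mm. That matches the closed height of 70 mm, so the clamp is about level and did not spring back.
- **Clamp by camera (disagrees):** the tip detections after that read 0.10, 0.14 and 0.22 rad, all above the 0.06 limit; the side camera had read 0.02 before the touch test. A pixel or two shifts these readings a lot, so I trusted the touch test.
- **Seal:** I did not measure it directly. That it is pressed down is inferred from the clamp height.
- **Bystanders:** the arm did not go near the tins, palette knife or marker, but I did not measure them again at the end.

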